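# Switch off the UV lamp, unlatch the curing box and raise its lid

### The arm

A 7-joint arm with a two-finger parallel gripper is mounted at the origin on the work surface. World frame = base frame: x ahead of the robot, y to its left, z up, the work surface at z = 0. Lengths are in mm, angles in degrees, forces in N, time in s.
With the tool pointing down it reaches from about 425 to 800 mm from the base axis. Payload 8.3 kg.
Tool frame: the origin (TCP) lies on the centre line of the jaws, within the pads' length; the fingertips stand 19 mm ahead of it and the grasp point (between the pads) is the TCP; z points along the fingers, y is the line along which they close (so a half turn about z gives the same grasp; the last joint's range is limited). The gripper opens to 85 mm and grips with 20 to 120 N. Pads are 22 mm wide; open, the fingers measure 114 mm over their backs; the gripper's body (76 mm by 85 mm) begins 54 mm behind the grasp point. The pads swing forward as they close: fully open they stand 13 mm farther back than shut.
Start: joints at [-3.604, 21.967, 0.94, 78.501, -0.361, 79.538, -2.664], TCP at [624.984, 0.046, 250.279] pointing down, gripper open.
Joint ranges: [-169.22, 169.22], [-14.56, 117.87], [-87.37, 89.26], [10.42, 133.3], [-82.24, 262.24], [0.94, 117.77], [-172.7, 172.7]. Speed limits (degrees/s): [136.94, 136.94, 172.46, 172.46, 180, 180, 180].

### API

Orientations are given as [roll, pitch, yaw] about the fixed x, y, z axes, in that order (R = Rz(yaw) Ry(pitch) Rx(roll)).
In Python, from cell import status, optics, workorder gives the robot as it stands.
- The arm moves only by the tool move_arm, never from a script. Its arguments are lists of equal length, an entry for each row: "delta_pos": the shift along the tool's x, y, z in cm, a list of three; "roll": the turn about the tool's z in degrees; "claw": the finger opening in cm, from 0 to 8.54. In form: {"delta_pos": [[tx, ty, tz], ...], "roll": [roll, ...], "claw": [claw, ...]}. A call has exactly 10 rows; each row is the pose to reach, as a shift and turn from the pose commanded when the call began, along the tool's axes at that moment; what a row does not reach only later rows make up. A row lasts 1/12 s, in which the tool goes at most 41.7 mm and 7.16 degrees, less where a joint would pass 70% of its speed; a pose out of reach is approached as far as the arm can. A call with a gripper value outside its range is refused whole. The fingers move at their own pace and stop on an object; the grip force is fixed at half the most. Time passes only in rows, so rows that repeat a pose let the fingers close, or fill a call up. It gives the time, the measured TCP pose, the force, the opening and the grip force at its end, in the units of the state.
- status.observe(): the state, without advancing time (a new reading comes with each control period).
- optics.grab_frame(name): name is "scene" or "side" or "wrist"; returns the picture (480x640x3 uint8, red, green, blue); there is no depth.
- optics.calibration(name): a dict with "intrinsics" (3x3 intrinsics, pixels), "origin" and "orientation" of the camera in the world. Camera axes: x right, y down, z forward; pixel columns grow to the right and rows downward; lengths in mm; the calibration is good to about 2 mm. A picture is of the moment at which its call begins: read the wrist's pose just before it. calibration takes no time and is no camera call; for the wrist camera it gives the pose at the moment of the call.
- workorder.job_done(): hands the job in; it is judged then, once.
The state is a dict: "clock": time; "joint_positions": joint angles; "qd": joint speeds; "effort": joint torques, N m; "position": TCP position; "eef_rot": TCP orientation; "force": force on the tool from outside, world axes, zero at the start; "wrist_torque": the same for the moment, N m; "gripper_width": opening from 0.0 (shut) to 1.0 (fully open); "grasp_force": force on a finger pad.
Only numpy, scipy, OpenCV 4.12 (cv2) and the standard library are available. Lean on these libraries where they do the work, as an engineer would, in place of code of your own. Each camera call takes 0.05 s, during which the arm holds its last target. There are 200 camera calls.

### The job

The glued glass rosette in the UV curing box is ready. First switch the lamp off at its controller, turning the dial clockwise past its click to the black dot; then swing the red latch lever aside, well clear of the lid's catch, and last raise the lid by its handle until it stands about upright by itself. Leave the things lying about on the bench where they are.

Things in the scene. Friction and masses are not known exactly. Their poses are not given: they have to be found in the camera images.
- curing_box: White UV curing box fixed to the bench, 170 (x, depth) x 220 (y, width) mm, walls 85 mm high; closed, its grey lid with an amber window brings it to 116 mm. Origin: centre of the underside; its front (with lid handle and latch) faces its own -x, z up.
- lid (a joint): Lid hinge angle, rad: 0 closed, positive raises the front edge, stop at 1.75; 1.57 is upright. Stiff hinge, stays where it is left (about 5 N at the handle). The lid is 170 x 220 x 30 mm. It cannot rise while the latch holds it.
- lid_hinge (a point): Point on the lid's hinge line (which runs along the curing box's y), at the lower rear edge of the lid, 85 mm behind the box's centre and 85.5 mm above the bench; turns with the lid (x axis: along the lid, away from its front edge).
- lid_handle (a point): Middle of the lid's black bar handle: a round bar 100 mm long, about 12 mm thick, along the box's y, standing 35 mm out from the lid's front edge. Closed, it lies 120 mm in front of the box's centre, 35 mm to its left (+y), 100.5 mm above the bench; 205 mm in front of the hinge line and 15 mm above it in the lid's own frame.
- latch (a joint): Latch lever angle, rad: 0 upright and holding the lid, grows as its head swings toward the box's own -y (right, seen from the robot), stop at 1.2. The lid is free from about 0.4. Stiff, stays where left; about 1 N at the head moves it.
- latch_pivot (a point): Pivot of the latch lever, on the box's front, 101 mm in front of its centre, 60 mm to the right, 45 mm above the bench; the pivot axis is the box's x. Turns with the lever (z axis: along the lever to its head).
- latch_head (a point): Centre of the red head of the latch lever, a block 20 (x) x 22 (y) x 32 (along the lever) mm, 106 mm from the pivot; the flat lever below it is 16 mm wide, 8 mm thick. Upright, the head's top is 167 mm above the bench, 51 mm above the lid.
- controller: Blue lamp controller fixed to the bench, a wedge 110 (x) x 100 (y) mm, 30 mm high at its front (-x), 88 mm at its back; the aluminium panel on top slopes up away from the front at 28 degrees and carries the dial. Origin: centre of the underside, z up. It stands to the left or right of the curing box, a rack of glass to the other side.
- panel_centre (a point): Where the dial's axis meets the sloping panel, 59 mm above the bench at the wedge's centre; its z axis is the panel's outward normal (28 degrees from vertical, toward the front), its x axis runs up the slope. Does not turn.
- dial (a joint): Dial angle, rad: 0 lamp on (white mark toward the yellow dot, up the slope), grows clockwise seen from above the panel, 1.2 off (white mark toward the black dot, at the stop). A detent resists (about 0.15 N m) and pushes back until about 0.6, then it snaps on to 1.2.
- dial_grip (a point): Point to grip on the grey dial, on its axis, 33 mm above the panel. The dial's grip is a bar 54 mm long, 16 mm wide, 9 to 45 mm above the panel, on a disc of 27 mm radius. Turns with the dial: x along the bar, z out of the panel.
- glass_rack: Wooden rack of coloured glass pieces, 110 x 100 mm, 97 mm high, fixed. Origin: centre of the underside. Not to be used.
- resin_jar: Amber glass jar with a paper band and a white cap, 56 mm across, 85 mm high, beside the curing box. Leave alone. Origin: centre of the underside.
- oil_can: Copper-coloured can with a paper band and a pale lid, 56 mm across, 90 mm high, on the other side of the curing box. Leave alone. Origin: centre of the underside.
- foil_roll: Roll of copper foil lying flat, 90 mm across, 20 mm high. Leave alone. Origin: centre of the underside.
- hammer: Hammer lying down, 200 mm long. Leave alone. Origin: underside, mid length.
- brush: Brush lying down, 180 mm long. Leave alone. Origin: underside, mid length.
- lead_weight: Dark weight with a small knob on top, 70 mm across, 60 mm high. Leave alone. Origin: centre of the underside.

How it is judged:
By the outcome, as a careful person would: the job done as asked, in the order asked, and still so for the second after the job is handed in, with the robot touching nothing.
It also fails if it takes over 64 s, if anything falls off the work surface, if the arm or the gripper's body presses on something with over 40 N, if the wrist force passes 120 N, or if a joint passes its speed limit or range.

## Working session

There is one attempt and no reset: what is moved stays moved. The work goes in short steps, Python scripts to look and compute and a tool call to move; the robot and the scene stay as the last step left them, time stands still between calls to the robot, and variables do not carry over. Pictures are saved under pics/ and viewed, at most 10 in all, crops included, and the job is handed in when it is done.

Besides the shell and the picture viewer there is one more tool, called after "Emit:" as name(argument=value, ...) on one line, values as JSON. move_arm: Moves the arm, as the interface text tells. Its arguments: {"type":"object","properties":{"delta_pos":{"type":"array","items":{"type":"array","items":{"type":"number"}}},"roll":{"type":"array","items":{"type":"number"}},"claw":{"type":"array","items":{"type":"number"}}},"required":["delta_pos","roll","claw"]}

```bash
mkdir -p pics; ls
python3 - <<'E'
from cell import status, optics
import cv2
s=status.observe(); print(s)
for n in("scene","side"):
    f=optics.grab_frame(n); cv2.imwrite(f"pics/{n}0.png",f[:,:,::-1]); c=optics.calibration(n); print(n,c)
print(optics.calibration("wrist"))
E
```

```text
pics
{'clock': 0.0, 'joint_positions': array([-3.60321572, 22.01368351,  0.93914109, 78.564943  , -0.36069525,
       79.53834271, -2.66529923]), 'qd': array([-0.07228036, -0.09625442,  0.0296218 , -0.04157872, -0.01133344,
       -0.04815053,  0.04860439]), 'effort': array([-4.50568632e-04, -6.27588844e+01,  8.43669288e-01, -3.71825659e+01,
        1.65239023e-02,  1.39937960e-02, -1.08329079e-04]), 'position': array([6.24506198e+02, 1.59171256e-02, 2.49267317e+02]), 'eef_rot': array([-1.79885911e+02,  2.74301151e-03,  9.00010373e+01]), 'force': array([0.47960176, 0.81639916, 0.23189032]), 'wrist_torque': array([ 0.01792354, -0.00025135,  0.06792882]), 'grasp_force': 0.0, 'gripper_width': 1.0024609297514873}
scene {'intrinsics': array([[484.37836891,   0.        , 317.76517961],
       [  0.        , 484.37836891, 241.1384783 ],
       [  0.        ,   0.        ,   1.        ]]), 'origin': array([1346.6092995 ,  186.44240984,  657.71649275]), 'orientation': array([-124.62333996,   -0.86669832,  104.81817734])}
side {'intrinsics': array([[477.89853083,   0.        , 320.39121373],
       [  0.        , 477.89853083, 248.01248114],
       [  0.        ,   0.        ,   1.        ]]), 'origin': array([255.3612727 , 771.08689478, 717.91931378]), 'orientation': array([-125.69933117,    0.86788618, -159.70830611])}
{'intrinsics': array([[360.92507172,   0.        , 313.59471162],
       [  0.        , 360.92507172, 237.19884391],
       [  0.        ,   0.        ,   1.        ]]), 'origin': array([625.28554677,  70.0898649 , 372.91929794]), 'orientation': array([ 1.63755043e+02,  1.10841489e-01, -5.61742056e-02])}
```

View pics/scene0.png

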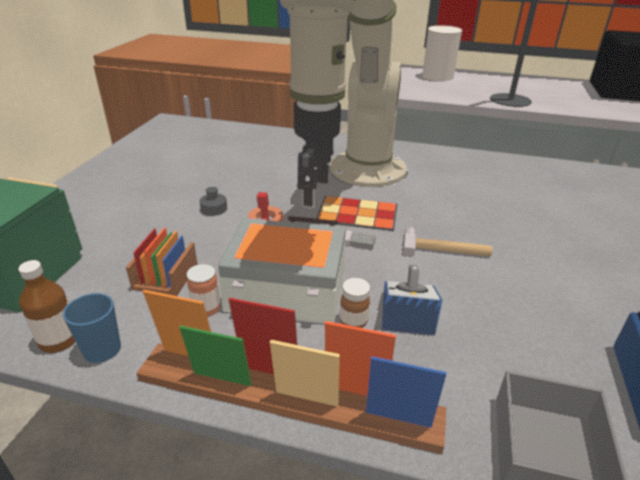

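View pics/side0.png

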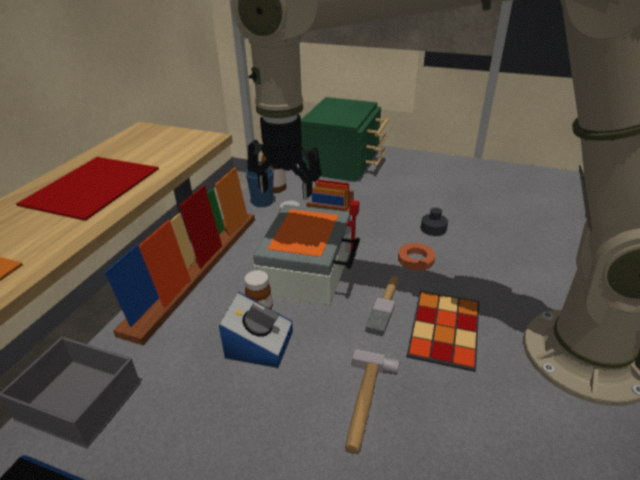

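The scene view shows the box at about (285,260), the latch head at (263,205), the controller at (412,300) and the jar and can beside the box. In the side view the latch head is at (354,208), the dial at (260,320) and the lid at (300,235). Next I'll take closer crops and the wrist view.

```bash
cat > h.py <<'E'
import numpy as np
from cell import optics
from scipy.spatial.transform import Rotation as R
def cal(n):
    c=optics.calibration(n); return c["intrinsics"],c["origin"],R.from_euler('xyz',c["orientation"],degrees=True).as_matrix()
def ray(c,u,v):
    K,o,M=c; d=M@np.linalg.inv(K)@[u,v,1]; return o,d/np.linalg.norm(d)
def plane(c,u,v,z):
    o,d=ray(c,u,v); return o+d*(z-o[2])/d[2]
def tri(c1,p1,c2,p2):
    o1,d1=ray(c1,*p1);o2,d2=ray(c2,*p2)
    t=np.linalg.lstsq(np.c_[d1,-d2],o2-o1,rcond=None)[0]
    a,b=o1+t[0]*d1,o2+t[1]*d2; return (a+b)/2,np.linalg.norm(a-b)
def proj(c,p):
    K,o,M=c; q=K@(M.T@(np.asarray(p)-o)); return q[:2]/q[2]
E
python3 - <<'E'
from cell import optics
import cv2,pickle,h,numpy as np
a=cv2.imread("pics/scene0.png")[175:345,200:460];b=cv2.imread("pics/side0.png")[180:380,200:400]
a=cv2.resize(a,None,fx=3,fy=3,interpolation=cv2.INTER_CUBIC);b=cv2.resize(b,None,fx=3,fy=3,interpolation=cv2.INTER_CUBIC)
cv2.imwrite("pics/sc1.png",a);cv2.imwrite("pics/sd1.png",b)
c=h.cal("wrist");pickle.dump(c,open("w0.pkl","wb"))
cv2.imwrite("pics/w0.png",optics.grab_frame("wrist")[:,:,::-1])
for n in("scene","side"):
    im=cv2.cvtColor(cv2.imread(f"pics/{n}0.png"),cv2.COLOR_BGR2HSV)
    c=h.cal(n)
    m=((im[...,0]<5)|(im[...,0]>174))&(im[...,1]>150)&(im[...,2]>60)
    k,l,s,ce=cv2.connectedComponentsWithStats(m.astype(np.uint8))
    print(n,[(s[i].tolist(),ce[i].round(1).tolist()) for i in range(1,k) if s[i,4]>40])
E
```

```text
scene [([437, 0, 41, 41, 1091], [458.6, 14.8]), ([616, 0, 24, 5, 106], [628.5, 1.8]), ([258, 193, 10, 26, 145], [263.2, 203.8]), ([342, 199, 17, 8, 97], [350.4, 202.4]), ([377, 210, 17, 9, 127], [385.0, 214.0]), ([338, 214, 17, 9, 126], [345.8, 218.0]), ([135, 230, 22, 53, 263], [143.0, 252.7]), ([230, 299, 66, 75, 2832], [261.5, 330.0])]
side [([17, 158, 141, 62, 4265], [87.8, 187.7]), ([318, 180, 30, 7, 56], [333.2, 182.3]), ([180, 186, 42, 82, 1858], [200.5, 225.4]), ([347, 200, 12, 39, 203], [353.0, 214.9]), ([416, 306, 20, 17, 257], [425.9, 314.2]), ([457, 313, 20, 18, 278], [466.5, 321.8]), ([431, 342, 22, 20, 352], [441.8, 351.4])]
```

View pics/sc1.png

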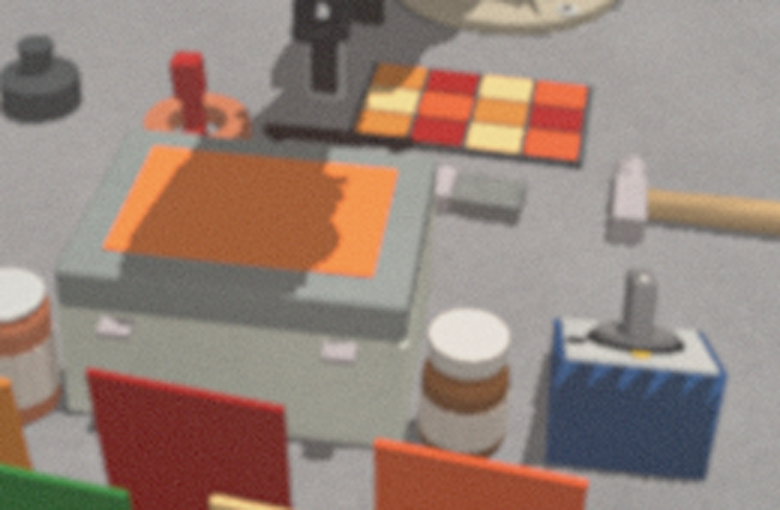

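View pics/sd1.png

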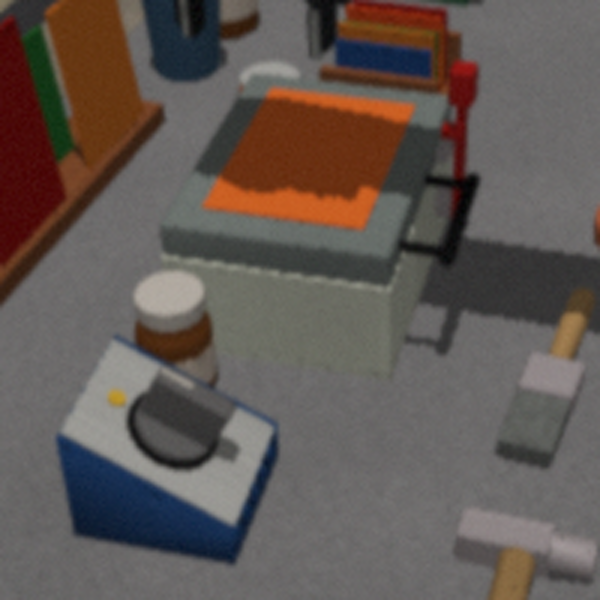

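View pics/w0.png

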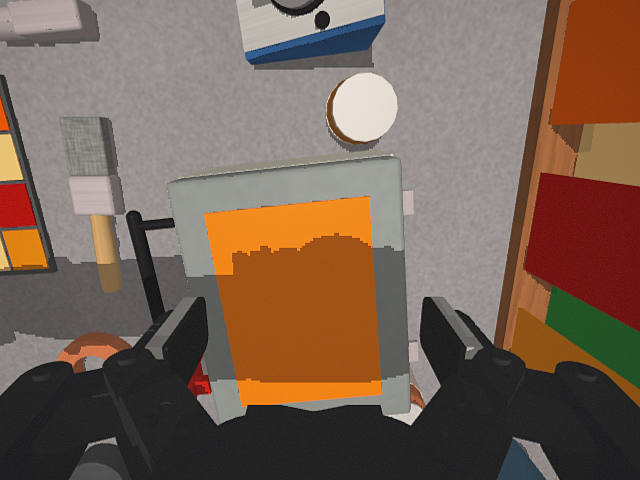

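The scene and side crops show the controller on the +y side, with the back edge of its panel facing +x. In the side crop its corners are at (115,338), (60,437), (278,430) and (237,527). The wrist view shows lid corners at (168,183) and (400,156), the handle bar starting at (133,215) and the jar cap at (362,108). Now I'll turn these into positions.

Run:
```python
import h,pickle,numpy as np
np.set_printoptions(precision=1,suppress=True)
sc,sd=h.cal("scene"),h.cal("side");w=pickle.load(open("w0.pkl","rb"))
S=lambda x,y:(200+x/3,180+y/3); C=lambda x,y:(200+x/3,175+y/3)
print("box wrist: corner -x+y, +x+y, +x-y, -x-y(edge)",*[h.plane(w,*p,115.5) for p in[(168,183),(400,156),(410,413),(217,423)]])
print("side lid corners", *[h.plane(sd,*S(*p),115.5) for p in[(163,235),(395,270),(448,97),(247,78)]])
print("scene lid corners", *[h.plane(sc,*C(*p),115.5) for p in[(408,312),(60,272),(130,132),(436,163)]])
print("handle end wrist",h.plane(w,134,217,100.5),h.plane(w,157,318,100.5),"side",h.plane(sd,*S(450,258),100.5),h.plane(sd,*S(476,183),100.5))
print("latch head", h.tri(sc,C(188,70),sd,S(463,84)))
print("ctl side b-y,b+y,f-y,f+y",*[h.plane(sd,*S(*p),z) for p,z in[((115,338),88),((60,437),88),((278,430),30),((237,527),30)]])
print("ctl scene b-y,b+y",*[h.plane(sc,*C(*p),88) for p in[(558,320),(723,372)]])
print("ctl wrist f-y f-+?",h.plane(w,247,62,30),h.plane(w,385,20,88))
print("yellow dot",h.tri(sc,C(641,354),sd,S(117,398)))
print("jar cap",h.plane(w,362,108,85), "dial top scene",h.tri(sc,C(641,275),sd,S(197,388)))
```

```text
box wrist: corner -x+y, +x+y, +x-y, -x-y(edge) [521.   35.3 115.5] [685.   54.  115.5] [ 708.  -163.4  115.5] [ 540.1 -174.1  115.5]
side lid corners [673.2  68.2 115.5] [506.6  52.1 115.5] [ 539.9 -173.   115.5] [ 705.1 -148.1  115.5]
scene lid corners [690.4  54.8 115.5] [ 710.9 -158.   115.5] [ 549.4 -177.7  115.5] [528.5  36.8 115.5]
handle end wrist [485.6   7.1 100.5] [492.8 -80.1 100.5] side [480.9   8.7 100.5] [489.9 -85.3 100.5]
latch head (array([ 518.1, -143.1,  151.3]), np.float64(4.767713215411166))
ctl side b-y,b+y,f-y,f+y [670.8 150.   88. ] [658.6 243.8  88. ] [559.6 140.3  30. ] [550.4 227.7  30. ]
ctl scene b-y,b+y [639.4 139.   88. ] [660.8 240.2  88. ]
ctl wrist f-y f-+? [566.9 128.5  30. ] [674.7 145.3  88. ]
yellow dot (array([647.3, 192.3,  79. ]), np.float64(1.178513940051029))
jar cap [661.2  87.4  85. ] dial top scene (array([592.5, 184.4,  97.6]), np.float64(0.7272244374754016))
```

Emit:
move_arm(delta_pos=[[3,-1.3,0],[6,-2.5,0],[9,-3.8,0],[12,-5,0],[15.1,-6.3,0],[15.1,-6.3,0],[15.1,-6.3,2],[15.1,-6.3,4],[15.1,-6.3,4],[15.1,-6.3,4]], roll=[-1,-2,-3,-5,-6.5,-6.5,-6.5,-6.5,-6.5,-6.5], claw=[0,0,0,0,0,0,0,0,0,0])

```text
clock: 0.98
position: [561.2, 150.6, 209.3]
eef_rot: [-179.8, 0.0, 96.5]
force: [0.1, -0.3, 0.3]
gripper_width: 0.002
grasp_force: 0.0
```

Run:
```python
from cell import optics,status
import cv2,pickle,h
c=h.cal("wrist");pickle.dump(c,open("w1.pkl","wb"))
im=optics.grab_frame("wrist")[:,:,::-1].copy();cv2.imwrite("pics/w1.png",im)
print(status.observe()["position"],h.proj(c,(610.5,187.5,59)),h.proj(c,(589.3,185,98.7)))
for n in("scene","side"):print(n,h.proj(h.cal(n),(520,-130,151)),h.proj(h.cal(n),(518,-143,151)))
```

```text
[561.99948848 150.82972324 210.61670533] [383.8783974  185.31452246] [362.31825196 194.11798776]
scene [268.82966369 200.77429359] [263.28313631 199.44550374]
side [352.30452763 209.82369106] [354.80773109 207.19736751]
```

View pics/w1.png

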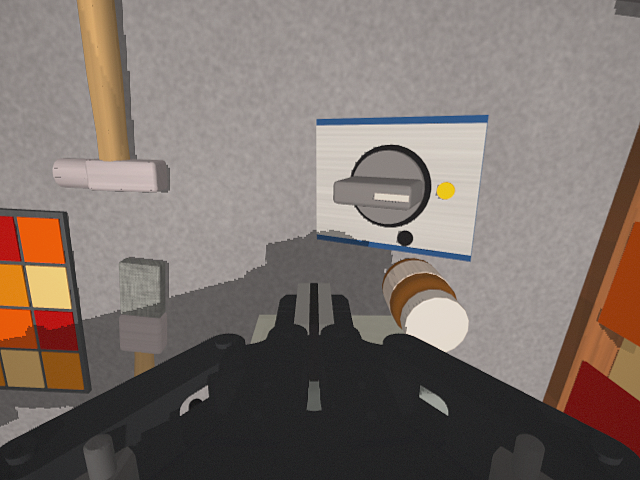

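The wrist view shows the dial disc centred at (390,186), the bar running from (336,190) to (421,188), the yellow dot at (446,190) and the black dot at (405,238). The panel corners are (317,120), (318,238), (488,117) and (471,258). The disc is slightly right of where I predicted it, so I'll check that.

Run:
```python
import h,pickle,numpy as np
np.set_printoptions(precision=1,suppress=True)
w=pickle.load(open("w1.pkl","rb"));print(w[1])
for p,z in[((317,122),30),((317,237),30),((488,118),88),((471,258),88),((446,190),79),((390,186),67),((377,192),98.7),((336,193),83),((405,238),65)]:print(p,h.plane(w,*p,z))
```

```text
[554.1 220.3 332.8]
(317, 122) [555. 228.  30.]
(317, 237) [565.9 132.9  30. ]
(488, 118) [663.9 241.3  88. ]
(471, 258) [675.3 146.5  88. ]
(446, 190) [650.4 191.6  79. ]
(390, 186) [613.4 188.5  67. ]
(377, 192) [598.6 187.5  98.7]
(336, 193) [573.3 181.3  83. ]
(405, 238) [632.2 149.8  65. ]
```

Emit:
move_arm(delta_pos=[[0,0.4,3],[0,0.4,6],[0,0.4,9],[0,0.4,11],[0,0.4,12.7],[0,0.4,12.7],[0,0.4,12.7],[0.5,0.4,12.7],[1,0.4,12.7],[1,0.4,12.7]], roll=[0,0,0,0,0,0,0,0,0,0], claw=[0,0,0,0,0,0,0,0,0,0])

```text
clock: 1.87
position: [565.5, 163.7, 85.1]
eef_rot: [179.8, -0.1, 96.6]
force: [0.4, 0.0, -1.0]
gripper_width: -0.004
grasp_force: 0.1
```

Emit:
move_arm(delta_pos=[[0.5,0,0],[1,0,0],[1.4,0,0],[1.8,0,0],[2.2,0,0],[2.5,0,0],[2.8,0,0],[2.8,0,0],[2.8,0,0],[2.8,0,0]], roll=[0,0,0,0,0,0,0,0,0,0], claw=[0,0,0,0,0,0,0,0,0,0])

```text
clock: 2.7
position: [561.6, 189.4, 83.3]
eef_rot: [180.0, -0.0, 96.5]
force: [0.6, -0.2, 0.7]
gripper_width: -0.002
grasp_force: 0.0
```

Run:
```python
from cell import optics,status
import cv2
a=optics.grab_frame("wrist")[:,:,::-1];b=optics.grab_frame("side")[270:370,200:310,::-1]
cv2.imwrite("pics/w2.png",cv2.hconcat([cv2.resize(a,(400,300)),cv2.resize(b,(330,300))]))
```

```text
(no output)
```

View pics/w2.png

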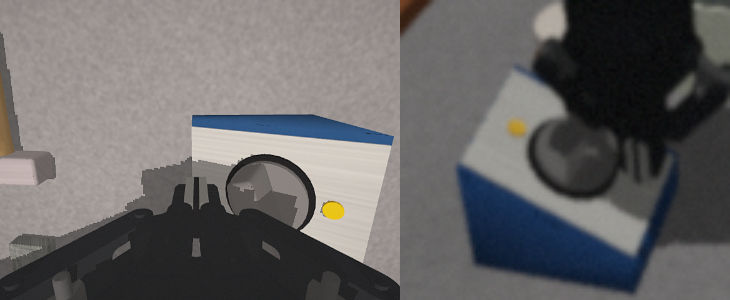

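The dial seems to have turned: in the wrist view the bar now runs diagonally down to the right. I'll retract and confirm.

Emit:
move_arm(delta_pos=[[-0.3,-0.3,-2],[-0.5,-0.5,-5],[-0.5,-0.5,-8],[-1.5,-0.5,-11],[-3.8,-0.5,-13],[-3.8,-0.5,-13],[-3.8,-0.5,-13],[-3.8,-0.5,-13],[-3.8,-0.5,-13],[-3.8,-0.5,-13]], roll=[0,0,0,0,0,0,0,0,0,0], claw=[0,0,0,0,0,0,0,0,0,0])

```text
clock: 3.63
position: [560.1, 151.8, 211.9]
eef_rot: [-179.9, -0.0, 96.6]
force: [-0.9, 0.3, 1.3]
gripper_width: 0.001
grasp_force: 0.0
```

Run:
```python
from cell import optics,status
import cv2,numpy as np
a=optics.grab_frame("wrist")[:,:,::-1]
cv2.imwrite("pics/w3.png",cv2.resize(a[90:290,280:520],None,fx=2.5,fy=2.5))
```

```text
(no output)
```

View pics/w3.png

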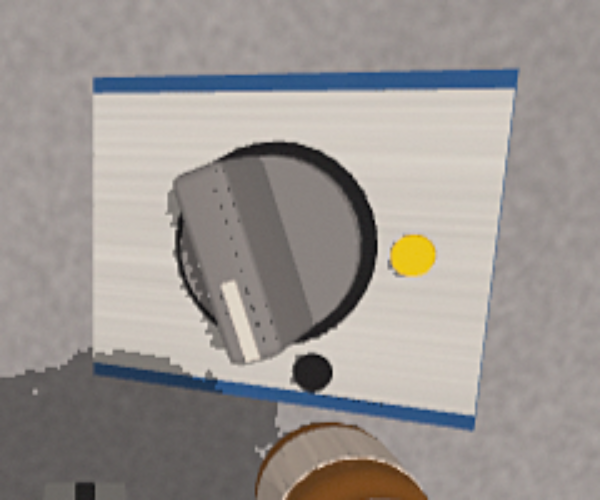

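The white mark now points at the black dot, so the dial is off. Next I'll move to where the wrist camera can see the latch and handle.

Emit:
move_arm(delta_pos=[[-3.5,0.2,-2],[-7,0.5,-4],[-10.5,0.8,-4],[-14,1,-4],[-17.5,1.3,-4],[-21.5,1.6,-4],[-21.5,1.6,-4],[-21.5,1.6,-4],[-21.5,1.6,-4],[-21.5,1.6,-4]], roll=[0,0,0,0,0,0,0,0,0,0], claw=[0,0,0,0,0,0,0,0,0,0])

```text
clock: 4.52
position: [601.2, -58.8, 252.8]
eef_rot: [-180.0, -0.1, 96.7]
force: [-0.5, 1.0, 0.1]
gripper_width: -0.006
grasp_force: 0.0
```

Run:
```python
from cell import optics,status
import cv2,pickle,h,numpy as np
np.set_printoptions(precision=1,suppress=True)
print(status.observe()["position"])
c=h.cal("wrist");pickle.dump(c,open("w4.pkl","wb"))
im=optics.grab_frame("wrist")[:,:,::-1].copy();cv2.imwrite("pics/w4.png",im)
print(h.proj(c,(520,-130,151)),h.proj(c,(492,-37.5,100.5)),[h.proj(c,p) for p in [(520,40.5,115.5),(689,56.5,115.5),(541,-178,115.5)]])
```

```text
[601.2 -58.8 252.8]
[186.7 327.4] [174.4 182. ] [array([209.3,  72.9]), array([463.9,  78.7]), array([225.4, 358.8])]
```

View pics/w4.png

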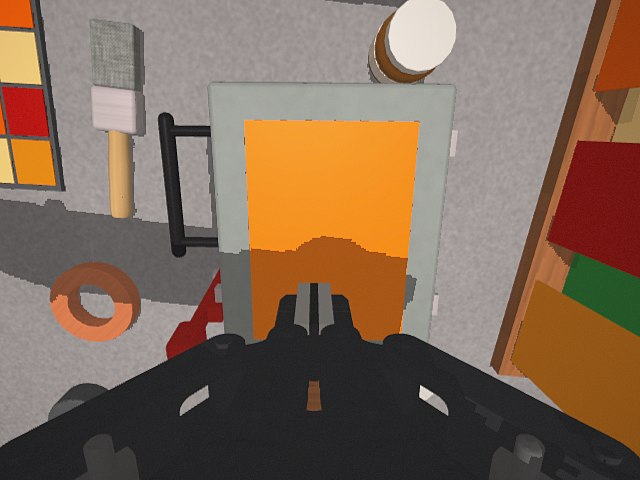

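The wrist view shows lid corners at (209,84) and (456,86), handle bar ends at (166,117) and (178,253), and the red head at about (187,340), partly hidden.

Run:
```python
import h,pickle,numpy as np,cv2
np.set_printoptions(precision=1,suppress=True)
w=pickle.load(open("w4.pkl","rb"))
for p,z in[((209,84),115.5),((456,86),115.5),((220,310),115.5),((166,117),100.5),((178,253),100.5),((172,185),100.5)]:print(p,h.plane(w,*p,z))
im=cv2.cvtColor(cv2.imread("pics/w4.png"),cv2.COLOR_BGR2HSV)
m=((im[...,0]<5)|(im[...,0]>174))&(im[...,1]>150)&(im[...,2]>60)
k,l,s,ce=cv2.connectedComponentsWithStats(m.astype(np.uint8))
for i in range(1,k):
  if s[i,4]>40 and s[i,0]<300:
    x,y,a,b=s[i,:4];print(s[i],[(r,np.where(l[r]==i)[0][[0,-1]]) for r in range(y,y+b,8)])
for p in[(168,340),(205,320),(168,355)]:print(h.plane(w,*p,167),h.plane(w,*p,135))
```

```text
(209, 84) [520.1  33.6 115.5]
(456, 86) [684.8  51.4 115.5]
(220, 310) [ 534.6 -133.4  115.5]
(166, 117) [485.6   9.1 100.5]
(178, 253) [495.4 -94.6 100.5]
(172, 185) [490.2 -40.  100.5]
[   2   87   48   50 1928] [(87, array([ 2, 17])), (95, array([ 3, 43])), (103, array([ 5, 44])), (111, array([ 6, 45])), (119, array([ 7, 47])), (127, array([ 9, 48])), (135, array([22, 48]))]
[ 166  269   57   90 1711] [(269, array([219, 219])), (277, array([215, 219])), (285, array([210, 215])), (293, array([206, 213])), (301, array([201, 214])), (309, array([197, 222])), (317, array([193, 222])), (325, array([179, 205])), (333, array([174, 205])), (341, array([169, 202])), (349, array([166, 187])), (357, array([168, 171]))]
[ 513.1 -130.8  167. ] [ 500.9 -152.4  135. ]
[ 536.9 -113.2  167. ] [ 528.2 -132.2  135. ]
[ 513.2 -142.2  167. ] [ 500.9 -165.6  135. ]
```

Emit:
move_arm(delta_pos=[[-0.7,-3,0],[-1.4,-6,0],[-2.2,-9.5,0],[-2.2,-9.5,3],[-2.2,-9.5,6],[-2.2,-9.5,9],[-2.2,-9.5,11],[-2.2,-9.5,11],[-2.2,-9.5,11],[-2.2,-9.5,11]], roll=[0,0,0,0,0,0,0,0,0,0], claw=[0,0,0,0,0,0,0,0,0,0])

```text
clock: 5.4
position: [510.3, -92.8, 144.8]
eef_rot: [179.9, 0.0, 96.6]
force: [-0.5, 0.4, 1.0]
gripper_width: 0.002
grasp_force: 0.0
```

Emit:
move_arm(delta_pos=[[-1.2,0,0],[-2.4,0,0],[-3.6,0,0],[-4.8,0,0],[-6,0,0],[-7.2,0,0],[-8.4,0,0],[-9.6,0,0],[-10.8,0,0],[-11.7,0,0]], roll=[0,0,0,0,0,0,0,0,0,0], claw=[0,0,0,0,0,0,0,0,0,0])

```text
clock: 6.23
position: [522.6, -211.7, 143.3]
eef_rot: [-180.0, 0.0, 96.4]
force: [-0.1, 0.9, 0.6]
gripper_width: -0.001
grasp_force: 0.2
```

Run:
```python
from cell import optics,status
import cv2
a=optics.grab_frame("side")[160:310,270:430,::-1];b=optics.grab_frame("scene")[150:290,190:330,::-1]
print(status.observe()["force"],status.observe()["position"])
cv2.imwrite("pics/l1.png",cv2.hconcat([cv2.resize(a,(400,375),interpolation=2),cv2.resize(b,(375,375),interpolation=2)]))
```

```text
[-0.02236383 -1.02861574  0.21246136] [ 522.33912877 -212.26934813  143.24703508]
```

View pics/l1.png

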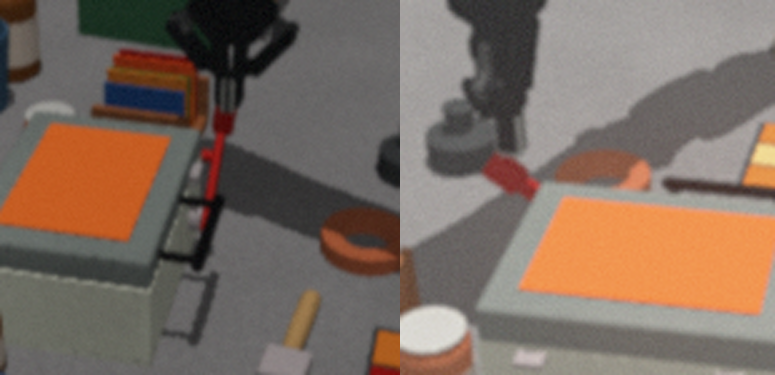

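The side and scene crops show the red lever tilted about 50° toward −y with its head well off the catch, and the lid still closed. That was my tenth picture, so from here I'll work from numbers. I'll lift off, open to 26 mm and go down over the handle bar.

Emit:
move_arm(delta_pos=[[0.3,0,-3],[0.3,0,-6],[3.5,-0.2,-6],[7,-0.5,-6],[10.5,-0.8,-6],[14,-1,-6],[17.3,-1.3,-6],[17.3,-1.3,-6],[17.3,-1.3,-5],[17.3,-1.3,-4]], roll=[0,0,0,0,0,0,0.5,1,1,1], claw=[0,0,0,0,1,2.6,2.6,2.6,2.6,2.6])

```text
clock: 7.17
position: [490.5, -39.4, 183.1]
eef_rot: [179.9, 0.0, 95.6]
force: [0.0, -0.7, -0.0]
gripper_width: 0.301
grasp_force: 0.0
```

Run:
```python
from cell import optics,status
import cv2,h,numpy as np
np.set_printoptions(precision=1,suppress=True)
print(status.observe()["position"],status.observe()["gripper_width"])
# red latch head check in side/scene
cs=[]
for n in("scene","side"):
    im=cv2.cvtColor(optics.grab_frame(n)[:,:,::-1].copy(),cv2.COLOR_BGR2HSV)
    m=((im[...,0]<5)|(im[...,0]>174))&(im[...,1]>150)&(im[...,2]>60)
    k,l,s,ce=cv2.connectedComponentsWithStats(m.astype(np.uint8))
    print(n,[(s[i].tolist(),ce[i].round(1).tolist()) for i in range(1,k) if s[i,4]>40 and 200<s[i,0]<380])
# handle bar dark pixels in wrist
c=h.cal("wrist");w=optics.grab_frame("wrist")[:,:,::-1].copy();cv2.imwrite("pics/w5.png",w)
print([h.proj(c,p) for p in((486,5,100.5),(494,-80,100.5))])
v=w.max(2)
for r in range(20,300,20):
    x=np.where(v[r]<50)[0]; print(r,x[[0,-1]] if len(x) else None,len(x))
```

```text
[490.5 -39.4 183.1] 0.3008873048544401
scene [([342, 199, 17, 8, 99], [350.4, 202.4]), ([222, 207, 19, 16, 127], [230.7, 214.0]), ([377, 210, 17, 9, 124], [385.0, 214.1]), ([337, 214, 18, 9, 128], [345.8, 218.0]), ([230, 299, 66, 75, 2843], [261.5, 330.1])]
side [([351, 202, 10, 37, 142], [356.2, 218.4])]
[array([316.3, 177.4]), array([316. , 314.4])]
20 [120 121] 2
40 None 0
60 [125 125] 1
80 [ 10 127] 2
100 [129 129] 1
120 [131 131] 1
140 [133 133] 1
160 [135 135] 1
180 [137 377] 50
200 [307 324] 16
220 [141 324] 18
240 [143 325] 20
260 [308 325] 18
280 [308 325] 18
```

The bar's dark columns are at 307–325 in the wrist picture, and I predicted a centre of 316, so the gripper is centred over it. I'll go down and grip.

Emit:
move_arm(delta_pos=[[0,0,2.5],[0,0,5],[0,0,7],[0,0,7.9],[0,0,7.9],[0,0,7.9],[0,0,7.9],[0,0,7.9],[0,0,7.9],[0,0,7.9]], roll=[0,0,0,0,0,0,0,0,0,0], claw=[2.6,2.6,2.6,2.6,2.6,2,1.5,1,0.8,0.8])

```text
clock: 8.15
position: [490.0, -39.7, 105.6]
eef_rot: [180.0, 0.0, 95.5]
force: [-4.0, -0.9, 4.3]
gripper_width: 0.105
grasp_force: 49.2
```

Emit:
move_arm(delta_pos=[[0,0.1,-1.02],[0,0.25,-2.04],[0,0.45,-3.05],[0,0.71,-4.04],[0,1.01,-5.03],[0,1.36,-5.99],[0,1.76,-6.94],[0,2.2,-7.86],[0,2.7,-8.77],[0,3.23,-9.64]], roll=[0,0,0,0,0,0,0,0,0,0], claw=[0.8,0.8,0.8,0.8,0.8,0.8,0.8,0.8,0.8,0.8])

```text
clock: 8.98
position: [520.3, -36.4, 201.5]
eef_rot: [-179.7, -0.0, 95.5]
force: [-11.1, -1.3, 2.0]
gripper_width: 0.105
grasp_force: 47.3
```

Emit:
move_arm(delta_pos=[[0,0.7,-1.02],[0,1.46,-1.99],[0,2.27,-2.92],[0,3.14,-3.79],[0,4.06,-4.61],[0,5.03,-5.37],[0,6.04,-6.08],[0,7.1,-6.72],[0,8.19,-7.3],[0,9.31,-7.81]], roll=[0,0,0,0,0,0,0,0,0,0], claw=[0.8,0.8,0.8,0.8,0.8,0.8,0.8,0.8,0.8,0.8])

```text
clock: 9.82
position: [615.2, -26.3, 283.8]
eef_rot: [179.8, -0.1, 95.6]
force: [-10.3, 1.9, 14.8]
gripper_width: 0.109
grasp_force: 48.4
```

Emit:
move_arm(delta_pos=[[0,1.15,-0.44],[0,2.33,-0.82],[0,3.52,-1.12],[0,4.73,-1.35],[0,5.96,-1.5],[0,7.18,-1.59],[0,8.42,-1.6],[0,9.46,-1.55],[0,10,-1.5],[0,10,-1.5]], roll=[0,0,0,0,0,0,0,0,0,0], claw=[0.8,0.8,0.8,0.8,0.8,0.8,0.8,0.8,0.8,0.8])

```text
clock: 10.65
position: [716.3, -15.6, 296.9]
eef_rot: [179.7, -0.1, 95.6]
force: [0.7, 2.7, 4.8]
gripper_width: 0.103
grasp_force: 48.8
```

Emit:
move_arm(delta_pos=[[0,0,0],[0,0,0],[0,0,0],[0,0,0],[0,0,-1],[0,0,-2.5],[0,0,-4],[0,0,-6],[0,0,-8],[0,0,-8]], roll=[0,0,0,0,0,0,0,0,0,0], claw=[1.5,2.5,3,3,3,3,3,3,3,3])

```text
clock: 11.48
position: [714.9, -17.8, 379.7]
eef_rot: [179.6, 0.0, 95.5]
force: [0.6, 0.2, 1.7]
gripper_width: 0.35
grasp_force: 0.0
```

Run:
```python
from cell import optics,status
import cv2,h,numpy as np
np.set_printoptions(precision=1,suppress=True)
s=status.observe();print(s["position"],s["force"],s["gripper_width"],s["clock"])
c=h.cal("wrist");w=optics.grab_frame("wrist");v=w.max(2)
print([h.proj(c,p) for p in((716,-16,292),(713,20,292),(720,-60,292))])
for r in range(60,300,20):
    x=np.where(v[r]<50)[0]; x=x[(x>250)&(x<400)];print(r,x[[0,-1]] if len(x) else None,len(x))
# predicted lid corners for upright in scene & side; amber mask bbox and red head
S,C,Y=613.5,-66.5,np.radians(5.6)
def W(x,y,z):return (S+x*np.cos(Y)-y*np.sin(Y),C+x*np.sin(Y)+y*np.cos(Y),z)
for n in("scene","side"):
    im=cv2.cvtColor(optics.grab_frame(n)[:,:,::-1].copy(),cv2.COLOR_BGR2HSV);cc=h.cal(n)
    print(n,"pred window side face z170",[h.proj(cc,W(85,y,170)) for y in(-80,80)])
    for nm,m in(("amber",(im[...,0]>5)&(im[...,0]<15)&(im[...,1]>180)&(im[...,2]>60)),("red",((im[...,0]<5)|(im[...,0]>174))&(im[...,1]>150)&(im[...,2]>60))):
        k,l,st,ce=cv2.connectedComponentsWithStats(m.astype(np.uint8))
        print(nm,[st[i].tolist() for i in range(1,k) if st[i,4]>60 and 190<st[i,0]<400 and st[i,1]>90])
```

```text
[714.9 -17.8 379.7] [0.6 0.2 1.7] 0.35009175165074957 11.4833
[array([314.1, 247.7]), array([314.9, 189.1]), array([313.8, 312.5])]
60 None 0
80 None 0
100 None 0
120 None 0
140 None 0
160 [312 317] 6
180 [306 323] 15
200 [307 323] 15
220 [307 323] 17
240 [307 323] 17
260 [307 323] 17
280 [308 323] 16
scene pred window side face z170 [array([228.7, 241.4]), array([318.3, 251. ])]
amber [[326, 323, 36, 8, 63], [340, 372, 19, 20, 99]]
red [[342, 199, 17, 8, 99], [377, 209, 17, 10, 128], [339, 214, 16, 9, 121], [230, 299, 66, 75, 2871]]
side pred window side face z170 [array([278.9, 188.3]), array([254.6, 223.7])]
amber [[216, 168, 22, 69, 687], [316, 182, 35, 32, 223], [314, 188, 30, 8, 96], [295, 250, 21, 11, 134], [308, 261, 20, 11, 144], [246, 288, 23, 11, 129]]
red [[350, 201, 14, 52, 220], [311, 252, 14, 9, 87], [285, 258, 15, 10, 115]]
```

```bash
python3 -c "
from cell import workorder
print(workorder.job_done())"
```

```text
the job is handed in; nothing more can be done
None
```

The job is handed in: lamp dial off at the black dot, latch swung about 50° clear, and the lid standing upright at about 1.6 rad with the gripper clear of it. It took about 12 s. The dial and latch were confirmed in pictures; the lid only by measuring where its handle stood after release.

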